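# Preload and zero the bench comparator

## Task

Draw the comparator's sprung slide out until the line on its carriage meets the line on the small index tab beside it, and leave it there; then turn the dial's bezel until the long zero mark stands exactly at the pointer. Leave the tab and the other things on the bench as they are.

Things in the scene. Friction and masses are not known exactly. Their poses are not given: they have to be found in the camera images.
- comparator: bench comparator fixed to the table: grey base plate 160 (its x) by 320 (its y) by 25 mm; origin at the centre of its underside, z up, -x side towards the robot. At x = 0, y = -95 mm a round dial on a column, its face leaning 30 degrees towards +y: outward normal (0, 0.500, 0.866) in this frame. A rail and spring barrel along y at x = -10 mm carry the slide
- bezel_centre (a point): centre of the bezel, on its axis, half-way up: aluminium, 54 mm across, 16 mm tall along its axis, face 8 mm above this point, on a narrower case (47 mm across): fingertips may reach 25 mm beyond this point beside it. Gripped across a diameter, approached along the face's normal and turned about it. The white scale turns with it; 0.05 N m of rubbing, stays where it is left
- bezel_zero (a point): the zero mark, the only long, broad black bar among 24 short graduations (15 degrees apart), with a small lug on the rim; this point is 20 mm from the axis, 10 mm above bezel_centre along the axis
- pointer_tip (a point): a point on the long end of the dial's thin dark pointer, 20 mm from the axis, level with bezel_zero. The slide drives the pointer: clockwise (seen from in front of the face) 0.040 rad per mm drawn out; it cannot be turned otherwise. The dial reads zero when bezel_zero and pointer_tip coincide
- bezel (a joint): bezel angle in rad, growing clockwise seen from in front of the face, range -3 to 3; it equals pointer when the dial reads zero
- pointer (a joint): pointer angle in rad, growing clockwise seen from in front of the face; 0 points along the comparator's +x (straight across the slope of the face)
- slide (a joint): how far the slide is drawn out along the comparator's +y, in m, 0 (home, towards the dial) to 0.045; a return spring (100 N/m) pulls it back but a friction brake (7 N) holds it wherever it is left; drawing it out takes 7 to 11 N
- slide_grip (a point): centre to hold the slide at: an upright black grip 24 mm in the comparator's x, 14 mm in its y, its top 16 mm above this point, standing on a steel carriage (36 x 40 mm) whose top is 25 mm below this point (49 mm above the table). Moves with the slide
- slide_index (a point): end of the black line across the carriage, at its top edge on the comparator's -x side; the line runs through the middle of the carriage along x
- tab_index (a point): tip of the line on the small steel tab (12 mm wide) on the base plate beside the carriage, on its -x side, as high as the carriage (49 mm above the table). It marks the preload length: the slide is at the mark when slide_index has the same comparator y as tab_index. The tab is clamped and must stay where it is
- column (a point): top centre of the grey column behind the dial, 50 mm by 45 mm (along y), top 126 mm above the table
- barrel (a point): top centre of the dark spring barrel, 36 mm (comparator's x) by 85 mm (y), top 58 mm above the table; the slide's rod goes into it. A low end stop, top 39 mm above the table, closes the rail's other end 182 mm farther along y
- blank_mid (a point): a round brass watch-plate blank with a low boss, 28 mm across, 7 mm high, lying on the comparator's base plate in front of the barrel; point at the middle; not part of the job
- loupe_mid (a point): a black eye loupe standing on the table, 34 mm across, 34 mm high; point at the middle; not part of the job
- oiler_mid (a point): a small amber jar with a steel cap, 32 mm across, 55 mm high; point at the middle; not part of the job
- gauge_block_mid (a point): an upright steel gauge block 35 x 12 x 35 mm; point at the middle; not part of the job
- parts_tray_mid (a point): a shallow wooden tray of 6 compartments, 90 x 130 x 22 mm; point at the middle; not part of the job
- screwdriver_grip (a point): the handle of a screwdriver, 150 mm long, lying on the table; not part of the job
- brush_grip (a point): the handle of a bench brush, 160 mm long, lying on the table; not part of the job

How it is judged:
By the outcome, as a careful person would: the job done as asked, in the order asked, and still so for the second after the job is handed in, with the robot touching nothing.
It also fails if it takes over 54 s, if anything falls off the work surface, if the arm or the gripper's body presses on something with over 40 N, if the wrist force passes 120 N, or if a joint passes its speed limit or range.

## Robot

A 6-joint arm with a two-finger parallel gripper is mounted at the origin on the work surface. World frame = base frame: x ahead of the robot, y to its left, z up, the work surface at z = 0. Lengths are in mm, angles in degrees, forces in N, time in s.
With the tool pointing down it reaches from about 350 to 850 mm from the base axis. Payload 8.1 kg.
Tool frame: the origin (TCP) lies at the very end of the fingers, on their centre line; the grasp point (between the pads) lies 19 mm behind it (arm.hold_point_z is the distance from the TCP to the grasp point, in mm); z points along the fingers, y is the line along which they close (so a half turn about z gives the same grasp; the last joint's range is limited). The gripper opens to 93 mm and grips with 3 to 60 N. Pads are 15 mm wide; open, the fingers measure 128 mm over their backs; the gripper's body (75 mm by 188 mm) begins 65 mm behind the grasp point.
Start: joints at [64.32, 7.471, 85.268, -0, 87.261, -4.893], TCP at [212.915, 560.957, 218.635] pointing down, gripper open.
Joint ranges: [-169.43, 169.43], [-51.17, 129.36], [1.28, 143.12], [-76.62, 256.62], [0, 156.53], [-152.29, 152.29]. Speed limits (degrees/s): [136.94, 136.94, 159.86, 180, 180, 180].

## Interface

Orientations are given as a 3x3 rotation matrix whose columns are the frame's x, y, z axes.
In Python, from workcell import arm, imaging, job gives the robot as it stands. The module is installed in compiled form; this text tells all that it offers.
- The arm moves only by the tool move_arm, never from a script. Its argument "commands" is a list that holds one entry, the list of rows, each a list of 6 numbers: the shift along the world's x, y, z in units of 5 cm (1.0 is 5 cm), then the turn, a rotation vector about the world's x, y, z in units of 0.12 rad (1.0 is 0.12 rad). A call has 1 to 20 rows; each row shifts and turns the commanded pose from where the row before left it; what a row does not reach is not made up. A row lasts 1/8 s, in which the tool goes at most 62.5 mm and 10.7 degrees, less where a joint would pass 70% of its speed; a pose out of reach is approached as far as the arm can. A call with a number of a shift or a turn outside -1 to 1 is refused whole. A call with a gripper value outside its range is refused whole. "gripper" is the opening, from -1 (shut) to 1 (fully open), so that 0 is half open, set as the call begins (left out, the last holds). The fingers move at their own pace and stop on an object; "newtons" is the grip in N (left out, the last holds). Time passes only in rows, so rows that do not move let the fingers close. It gives the time, the measured TCP pose, the force, the opening and the grip force at its end, in the units of the state.
- arm.get_obs(): the state, without advancing time (a new reading comes with each control period).
- imaging.camera(name): name is "scene" or "top"; returns (picture, depth): 480x640x3 uint8, red, green, blue; 480x640 float32, mm along the optical axis (not along the pixel's ray), 0 where there is no reading.
- imaging.calibration(name): a dict with "fx", "fy", "cx", "cy" (pixels), "eye" and "rotation" of the camera in the world. Camera axes: x right, y up, looking along -z (the intrinsics and any distortion apply to the point x, -y, -z); pixel columns grow to the right and rows downward; lengths in mm; the calibration is good to about 2 mm. A picture is of the moment at which its call begins. calibration takes no time and is no camera call.
- job.finish_job(): hands the job in; it is judged then, once.
The state is a dict: "time": time; "joints": joint angles; "qvel": joint speeds; "tau": joint torques, N m; "ee_pos": TCP position; "tool_rot": TCP orientation; "force": force on the tool from outside, world axes, zero at the start; "moment": the same for the moment, N m; "opening": opening from 0.0 (shut) to 1.0 (fully open); "finger_force": force on a finger pad.
Only numpy, scipy, OpenCV 4.12 (cv2) and the standard library are available. Lean on these libraries where they do the work, as an engineer would, in place of code of your own. Each camera call takes 0.05 s, during which the arm holds its last target. There are 200 camera calls.

## Working session

There is one attempt and no reset: what is moved stays moved. The work goes in short steps, Python scripts to look and compute and a tool call to move; the robot and the scene stay as the last step left them, time stands still between calls to the robot, and variables do not carry over. Pictures are saved under pics/ and viewed, at most 10 in all, crops included, and the job is handed in when it is done.

Besides the shell and the picture viewer there is one more tool, called after ">>>" by a JSON object that holds its "method" and its "body", one argument or row to a line. move_arm: Moves the arm, as the interface text tells. Shifts and turns lie within -1 to 1; 1 stands for 5 cm of shift or 0.12 rad of turn. Its arguments: {"type":"object","properties":{"commands":{"type":"array"},"gripper":{"type":"number"},"newtons":{"type":"number"}},"required":["commands"]}

```bash
mkdir -p pics
cat > h.py <<'E'
import numpy as np, cv2
from workcell import arm, imaging, job
def snap(n,tag):
    p,d=imaging.camera(n); cv2.imwrite(f'pics/{tag}.png',p[:,:,::-1]); np.save(f'pics/{tag}.npy',d); return p,d
def world(n,u,v,z):
    c=imaging.calibration(n); return np.array(c['eye'])+np.array(c['rotation'])@(np.array([(u-c['cx'])/c['fx'],-(v-c['cy'])/c['fy'],-1])*z)
def ray_z(n,u,v,h):
    c=imaging.calibration(n); e=np.array(c['eye']); r=np.array(c['rotation'])@np.array([(u-c['cx'])/c['fx'],-(v-c['cy'])/c['fy'],-1]); return e+r*(h-e[2])/r[2]
def proj(n,P):
    c=imaging.calibration(n); q=np.array(c['rotation']).T@(np.array(P)-np.array(c['eye'])); return c['cx']-c['fx']*q[0]/q[2], c['cy']+c['fy']*q[1]/q[2]
E
python3 - <<'E'
from h import *
for n in('scene','top'): snap(n,n+'0'); print(imaging.calibration(n))
print(arm.get_obs())
E
```

```text
{'fx': 575.7718952188537, 'fy': 575.7718952188537, 'cx': 328.5053553910594, 'cy': 248.05783370670306, 'eye': array([1065.50863461,  334.56196134,  952.28558141]), 'rotation': array([[-0.65829797, -0.58745623,  0.47067925],
       [ 0.75268423, -0.52241065,  0.40069136],
       [ 0.01049922,  0.61804716,  0.78607091]])}
{'fx': 591.062291917499, 'fy': 591.062291917499, 'cx': 316.1302124384307, 'cy': 244.54001525201608, 'eye': array([ 502.51786533,  -81.15899637, 1316.71476065]), 'rotation': array([[ 0.00450785,  0.99794076, -0.06398367],
       [-0.99997797,  0.00418684, -0.00515019],
       [-0.0048717 ,  0.06400547,  0.99793766]])}
{'time': 0.1, 'joints': array([ 6.43220663e+01,  7.50893338e+00,  8.53228872e+01,  1.32939918e-03,
        8.72603305e+01, -4.89497940e+00]), 'qvel': array([-0.02422771, -0.10757163, -0.15009319, -0.00656558,  0.01407598,
        0.03928099]), 'tau': array([-7.15845363e-04, -5.61340249e+01, -4.93098521e+01,  7.68561359e-02,
        2.91188259e-02, -1.23060977e-04]), 'ee_pos': array([212.66920352, 560.50968659, 217.71305816]), 'tool_rot': array([[-9.34930823e-01,  3.54829312e-01, -7.17799159e-04],
       [ 3.54830002e-01,  9.34929729e-01, -1.43946224e-03],
       [ 1.60328378e-04, -1.60049429e-03, -9.99998706e-01]]), 'force': array([-0.21027457, -0.24947642, -0.30374392]), 'moment': array([-0.02201421, -0.00391571,  0.02092235]), 'finger_force': 0.0, 'opening': 1.0009856981332201}
```

View pics/top0.png

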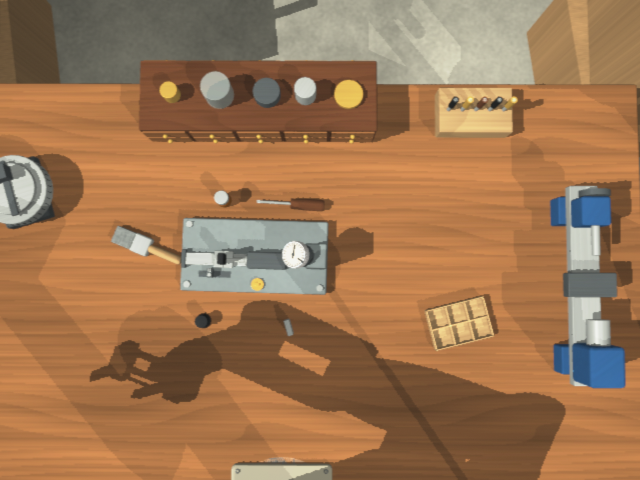

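View pics/scene0.png

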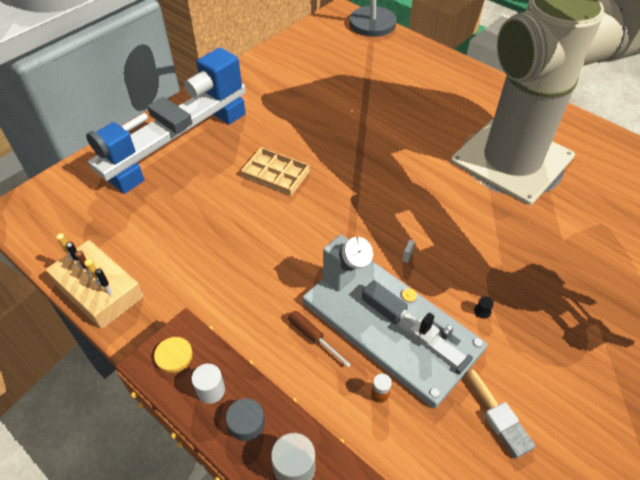

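Run:
```python
import cv2,numpy as np
t=cv2.imread('pics/top0.png');s=cv2.imread('pics/scene0.png')
c=lambda i,x,y,w,h,k:cv2.resize(i[y:y+h,x:x+w],None,fx=k,fy=k,interpolation=cv2.INTER_CUBIC)
cv2.imwrite('pics/c1.png',c(t,176,212,156,88,5))
a=c(s,330,228,50,50,8);b=c(s,400,300,50,50,8);d=c(t,275,235,25,0+25,8)
e=c(t,190,240,50,45,8)
im=np.zeros((600,800,3),np.uint8);im[:400,:400]=a;im[:400,400:]=b;im[400:600,:200]=d
cv2.imwrite('pics/c2.png',im)
```

```text
(no output)
```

View pics/c1.png

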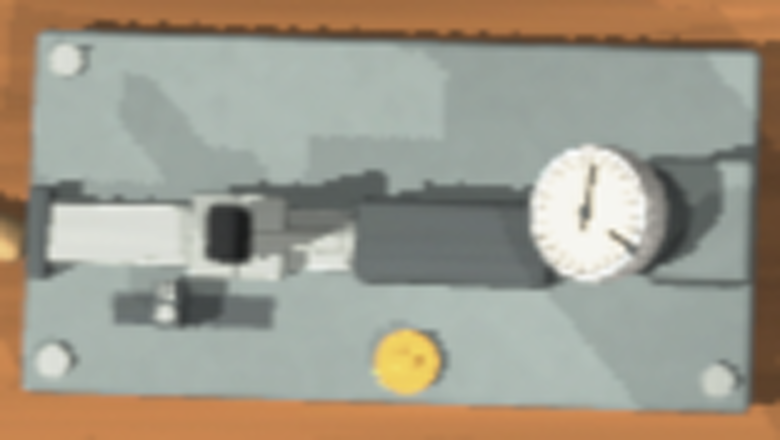

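View pics/c2.png

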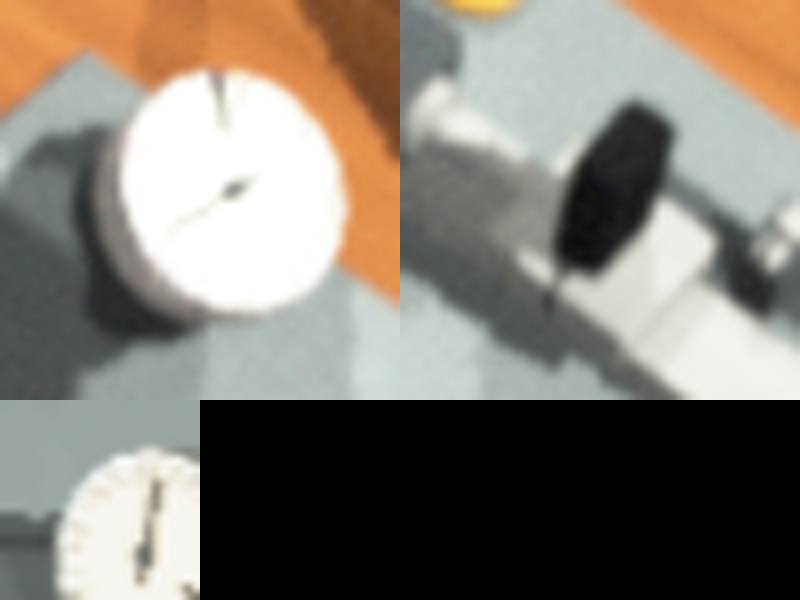

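```bash
cat >> h.py <<'E'
def avg(n,k=6): return np.mean([imaging.camera(n)[0].astype(float) for _ in range(k)],0)[:,:,::-1]
def crop(i,x,y,w,h,k): return cv2.resize(np.clip(i,0,255).astype(np.uint8)[y:y+h,x:x+w],None,fx=k,fy=k,interpolation=cv2.INTER_CUBIC)
def comp(tag,*cs):
    H=max(c.shape[0] for c in cs); im=np.hstack([np.pad(c,((0,H-c.shape[0]),(0,0),(0,0))) for c in cs]); cv2.imwrite(f'pics/{tag}.png',im); print(im.shape)
E
python3 - <<'E'
from h import *
from scipy.optimize import least_squares
t=avg('top');s=avg('scene');np.save('pics/t1.npy',t);np.save('pics/s1.npy',s)
comp('c3',crop(t,203,246,36,36,11),crop(s,416,304,40,40,10))
pt=[(40,32),(760,50),(748,410),(22,388)]; loc=[(80,160),(80,-160),(-80,-160),(-80,160)]
W=np.array([ray_z('top',(x+.5)/5-.5+176,(y+.5)/5-.5+212,25)[:2] for x,y in pt]); L=np.array(loc,float)
f=lambda p:((L@np.array([[np.cos(p[2]),np.sin(p[2])],[-np.sin(p[2]),np.cos(p[2])]])+p[:2])-W).ravel()
r=least_squares(f,[500,50,0]);print(r.x,np.degrees(r.x[2]),r.fun.round(1))
d=np.load('pics/top0.npy')
u,v=(588.5)/5-.5+176,(213.5)/5-.5+212
ui,vi=round(u),round(v);print('dial',world('top',u,v,np.median(d[vi-2:vi+3,ui-2:ui+3])))
P=r.x;R=np.array([[np.cos(P[2]),-np.sin(P[2])],[np.sin(P[2]),np.cos(P[2])]])
# grip top
for n,(x,y),z in [('griptop',(228,234),90),('tab',(168,300),49),('carr',(237,237),49)]:
    w=ray_z('top',(x+.5)/5-.5+176,(y+.5)/5-.5+212,z);print(n,w,R.T@(w[:2]-P[:2]))
E
```

```text
(400, 796, 3)
[ 5.60820865e+02  6.12663113e+01 -2.48087914e-02] -1.4214390392202658 [ 2.2  2.1  0.9 -1.2 -1.5 -2.  -1.6  1.1]
dial [558.07078824 -29.84360329 148.56482753]
griptop [551.4788853  122.32954225  90.        ] [-10.85385406  60.81270096]
tab [524.67840993 154.46979252  49.        ] [-38.4433613   92.27824176]
carr [551.84281215 125.24300516  49.        ] [-10.56231128  63.73429499]
```

View pics/c3.png

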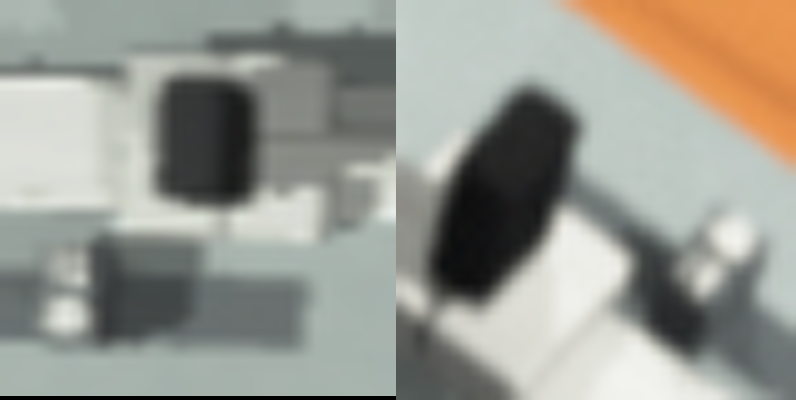

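Run:
```python
from h import *
t=np.load('pics/t1.npy').mean(2)
print('cols',list(range(203,236)))
for y in range(263,279): print(y,t[y,203:236].round().astype(int))
s=np.load('pics/s1.npy').mean(2)
print('scene cols 440..455')
for y in range(322,340): print(y,s[y,440:456].round().astype(int))
```

```text
cols [203, 204, 205, 206, 207, 208, 209, 210, 211, 212, 213, 214, 215, 216, 217, 218, 219, 220, 221, 222, 223, 224, 225, 226, 227, 228, 229, 230, 231, 232, 233, 234, 235]
263 [217 214 206 206 212 218 219 218 217 211 201 206 210 188 127  83  70  56
  54  47  37  41  74 146 180 154 174 204 195 158 128 138 140]
264 [213 220 214 215 217 217 215 215 214 209 200 208 214 211 194 168 146 109
 102  91  83 104 137 187 212 211 213 215 203 163 131 138 140]
265 [168 170 168 168 164 158 157 156 157 160 178 207 213 213 212 210 208 204
 201 181 169 201 208 213 216 217 217 216 202 161 132 139 144]
266 [158 157 157 157 156 155 155 155 154 159 188 212 210 210 211 211 211 211
 209 190 179 210 214 214 214 214 216 215 197 154 132 126 145]
267 [157 156 156 154 154 154 154 153 135 113 128 143 144 146 148 152 158 163
 174 177 175 195 200 202 202 202 210 215 195 154 160 168 172]
268 [157 156 155 148 147 151 140 139  94  83  94 108 110 111 111 112 114 118
 142 169 173 177 178 179 179 179 181 182 178 171 172 174 175]
269 [154 154 153 144 151 168 164 160  92  74  78  97 105 106 106 107 106 110
 138 169 172 173 1
[... 1874 characters left out ...]

330 [ 80  62  64  87 134 159 175 191 176 153 143 123 136 182 194 197]
331 [ 71  61  59  86 132 154 200 213 177 128 107 113 151 187 196 198]
332 [ 66  58  52  67  98 140 201 196 148 112  99 117 168 193 197 197]
333 [ 73  56  49  52  66 109 160 144 116 101  94 118 170 191 198 200]
334 [ 86  58  46  46  50  69  95 101  99  93  92 111 151 176 191 197]
335 [ 99  62  44  43  44  48  62  85  89  91  94 104 123 148 172 189]
336 [132  76  49  43  45  43  58  79  89  92  98 102 113 123 143 165]
337 [193 132  80  52  43  48  65  83  93  96  99 101 112 116 121 133]
338 [229 198 146  98  65  61  81  99 100  96  96 101 110 115 116 118]
339 [237 231 209 169 124  98 117 130 118 101  96 101 110 113 115 115]
```

>>> {"method": "move_arm", "body": {
  "commands": [
    [[0.565,-0.726,0,0,0,0.235],[0.565,-0.726,0,0,0,0.235],[0.565,-0.726,0,0,0,0.235],[0.565,-0.726,0,0,0,0.235],[0.565,-0.726,0,0,0,0.235],[0.565,-0.726,0,0,0,0.235],[0.565,-0.726,0,0,0,0.235],[0.565,-0.726,0,0,0,0.235],[0.565,-0.726,0,0,0,0.235],[0.565,-0.726,0,0,0,0.235],[0.565,-0.726,0,0,0,0.235],[0.565,-0.726,0,0,0,0.235],[0,0,-1,0,0,0],[0,0,-1,0,0,0],[0,0,0,0,0,0],[0,0,0,0,0,0]]
  ],
  "gripper": -0.1,
  "newtons": 20
}}

```text
time: 2.7
ee_pos: [552.8, 125.6, 120.7]
tool_rot: [[-1.0, 0.024, 0.002], [0.024, 1.0, 0.0], [-0.002, 0.0, -1.0]]
force: [0.1, 0.9, 0.2]
opening: 0.452
finger_force: 0.0
```

Run:
```python
from h import *
o=arm.get_obs();print(o['time'],o['ee_pos'],o['tool_rot'].round(4),o['opening'])
print('carr',ray_z('top',222.6,257.5,49))
e=np.array(o['ee_pos']);print(proj('top',e),proj('scene',e))
s=avg('scene',4);np.save('pics/s2.npy',s);t=avg('top',4);np.save('pics/t2.npy',t)
comp('c4',crop(s,380,240,100,110,5),crop(t,195,245,40,40,7))
```

```text
2.7 [552.84325639 125.61741939 120.65675172] [[-9.997e-01  2.420e-02  1.900e-03]
 [ 2.420e-02  9.997e-01  3.000e-04]
 [-1.900e-03  3.000e-04 -1.000e+00]] 0.452112801857093
carr [555.06230877 126.14988289  49.        ]
(np.float64(217.09081691596964), np.float64(257.1059553830904)) (np.float64(429.38658218578934), np.float64(309.040128747529))
(550, 780, 3)
```

View pics/c4.png

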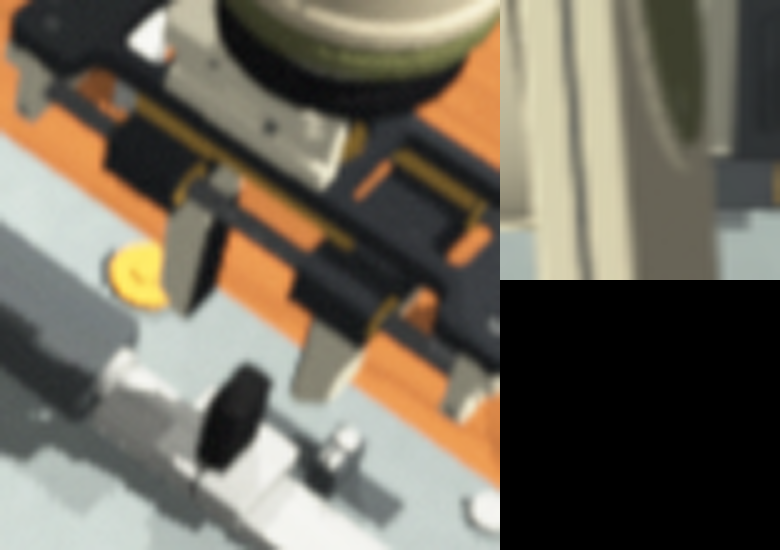

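>>> {"method": "move_arm", "body": {
  "commands": [
    [[0,0,-0.5,0,0,0],[0,0,-0.4,0,0,0],[0,0,-0.26,0,0,0],[0,0,-0.1,0,0,0],[0,0,0,0,0,0]]
  ]
}}

```text
time: 3.72
ee_pos: [551.9, 125.4, 55.5]
tool_rot: [[-1.0, 0.024, -0.0], [0.024, 1.0, -0.0], [0.0, -0.0, -1.0]]
force: [0.6, 1.0, -0.5]
opening: 0.451
finger_force: 0.0
```

>>> {"method": "move_arm", "body": {
  "commands": [
    [[0,0,0,0,0,0],[0,0,0,0,0,0],[0,0,0,0,0,0],[0,0,0,0,0,0],[0,0,0,0,0,0],[0,0,0,0,0,0]]
  ],
  "gripper": -1,
  "newtons": 20
}}

```text
time: 4.47
ee_pos: [552.2, 125.7, 56.1]
tool_rot: [[-1.0, 0.024, 0.001], [0.024, 1.0, 0.001], [-0.001, 0.001, -1.0]]
force: [-0.1, 4.2, 2.7]
opening: 0.151
finger_force: 20.0
```

Run:
```python
from h import *
o=arm.get_obs();print(o['time'],o['ee_pos'],o['opening'],o['force'],o['finger_force'])
```

```text
4.475 [552.22143744 125.71303561  56.06718891] 0.15147943261916275 [-0.146153    4.24518866  2.65635138] 20.000361800193787
```

>>> {"method": "move_arm", "body": {
  "commands": [
    [[0,0.04,0,0,0,0],[0.003,0.1,0,0,0,0],[0.003,0.1,0,0,0,0],[0.003,0.1,0,0,0,0],[0.003,0.1,0,0,0,0],[0.003,0.1,0,0,0,0],[0,0.04,0,0,0,0],[0,0,0,0,0,0],[0,0,0,0,0,0]]
  ]
}}

```text
time: 5.6
ee_pos: [552.9, 152.4, 56.1]
tool_rot: [[-1.0, 0.025, 0.0], [0.025, 1.0, -0.003], [-0.0, -0.003, -1.0]]
force: [-3.0, -7.1, 6.2]
opening: 0.15
finger_force: 20.0
```

>>> {"method": "move_arm", "body": {
  "commands": [
    [[0,0.03,0,0,0,0],[0,0.03,0,0,0,0],[0,0,0,0,0,0],[0,0,0,0,0,0]]
  ]
}}

```text
time: 6.1
ee_pos: [553.0, 155.1, 56.0]
tool_rot: [[-1.0, 0.025, 0.0], [0.025, 1.0, -0.003], [-0.0, -0.003, -1.0]]
force: [-1.8, -8.8, 7.3]
opening: 0.147
finger_force: 20.0
```

>>> {"method": "move_arm", "body": {
  "commands": [
    [[0,0,0,0,0,0],[0,0,0,0,0,0],[0,0,0,0,0,0]]
  ],
  "gripper": -0.3
}}

```text
time: 6.48
ee_pos: [552.3, 157.4, 55.3]
tool_rot: [[-1.0, 0.024, -0.001], [0.024, 1.0, -0.0], [0.001, -0.0, -1.0]]
force: [0.3, -0.5, -0.1]
opening: 0.343
finger_force: 0.0
```

>>> {"method": "move_arm", "body": {
  "commands": [
    [[0,0,0.4,0,0,0],[0,0,0.8,0,0,0],[0,0,1,0,0,0],[0,0,1,0,0,0],[-0.8,0.4,0.5,0,0,0],[-1,0.6,0.5,0,0,0],[-1,0.6,0.5,0,0,0],[-1,0.6,0,0,0,0],[-1,0.6,0,0,0,0],[0,0,0,0,0,0]]
  ]
}}

```text
time: 7.72
ee_pos: [311.4, 298.4, 292.0]
tool_rot: [[-1.0, 0.019, 0.002], [0.019, 1.0, 0.002], [-0.002, 0.002, -1.0]]
force: [1.3, -0.7, -0.3]
opening: 0.346
finger_force: 0.0
```

Run:
```python
from h import *
s=avg('scene',6);t=avg('top',6);np.save('pics/s3.npy',s);np.save('pics/t3.npy',t)
comp('c5',crop(t,195,246,30,36,12),crop(s,420,306,44,48,10))
g=t.mean(2);print(list(range(198,224)))
for y in range(262,279): print(y,g[y,198:224].round().astype(int))
```

```text
(480, 800, 3)
[198, 199, 200, 201, 202, 203, 204, 205, 206, 207, 208, 209, 210, 211, 212, 213, 214, 215, 216, 217, 218, 219, 220, 221, 222, 223]
262 [210 199 202 206 188 127  69  56  55  54  48  35  29  35  71 117 142 145
 146 146 136 121 126 139 141 146]
263 [212 201 204 211 208 175 111  89  83  75  67  51  46  63 121 181 205 208
 209 207 182 129 126 136 137 142]
264 [209 207 213 221 214 210 205 202 190 167 152 120 110 134 170 211 217 217
 218 219 197 133 127 133 134 139]
265 [180 183 206 222 216 213 212 212 211 208 203 181 171 203 210 215 216 216
 216 218 195 126 111 115 120 125]
266 [173 177 201 222 221 217 208 207 208 207 196 168 173 205 209 210 211 211
 212 213 189 120 108 133 162 165]
267 [174 174 177 175 160 156 151 150 149 149 147 138 133 130 135 140 142 145
 147 148 136 109 108 137 168 172]
268 [174 174 174 168 157 154 154 153 145 144 148 137 134  89  86  96 108 110
 111 111 109 106 109 136 168 172]
269 [172 171 171 166 156 154 153 152 143 150 167 163 159  92  74  78  97 104
 105 106 106 106 109 137 168 171]
270 [161 146 144 143 137 130 129 129 129 151 170 169 166  93  72  7
[... 231 characters left out ...]

  69  70  69  72  88 107 110 109]
273 [142 113 109 109 109 109 109 106 119 158 195 198 157  89  62  61  68  69
  69  69  69  72  88 107 109 109]
274 [152 116 111 110 111 110 110 112 127 177 215 215 185 109  64  62  69  70
  70  70  70  74  91 108 110 110]
275 [152 117 111 111 111 110 110 112 137 185 213 212 183 108  63  61  69  70
  72  75  77  90 106 110 110 110]
276 [158 133 129 129 125 119 118 119 124 140 159 159 133 100  69  73  80  80
  96 110 110 110 113 113 114 113]
277 [172 168 166 166 167 167 167 166 161 147 139 140 139 126 112 129 136 131
 148 150 143 134 139 141 141 141]
278 [175 173 173 173 173 173 173 173 173 170 168 168 169 168 166 167 167 167
 169 168 167 166 167 168 168 168]
```

View pics/c5.png

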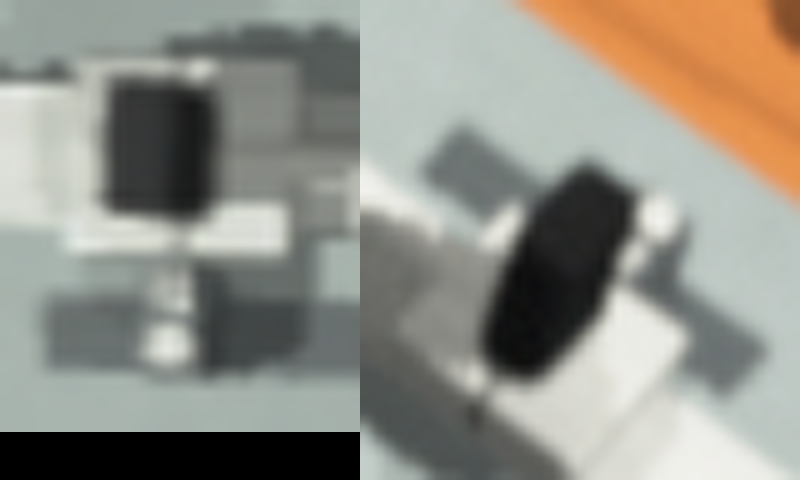

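Run:
```python
from h import *
d=np.mean([imaging.camera('top')[1] for _ in range(4)],0)
H=lambda n,d,u,v: world(n,u,v,d[v,u])[2]
print('     ',list(range(200,222)))
for v in range(262,280): print(v,[int(round(H('top',d,u,v))) for u in range(200,222)])
d=np.mean([imaging.camera('scene')[1] for _ in range(4)],0)
print('scene',list(range(440,456)))
for v in range(320,342): print(v,[int(round(H('scene',d,u,v))) for u in range(440,456)])
t=np.load('pics/t3.npy')
for v in range(266,278): print(v,[tuple(t[v,u].round().astype(int)) for u in range(205,213)])
```

```text
[200, 201, 202, 203, 204, 205, 206, 207, 208, 209, 210, 211, 212, 213, 214, 215, 216, 217, 218, 219, 220, 221]
262 [38, 46, 48, 48, 87, 88, 88, 89, 87, 89, 83, 70, 60, 49, 47, 46, 49, 47, 50, 49, 37, 37]
263 [35, 45, 48, 47, 88, 86, 88, 88, 86, 89, 78, 70, 57, 49, 49, 48, 49, 48, 48, 46, 36, 38]
264 [33, 47, 50, 46, 48, 50, 46, 49, 48, 50, 49, 48, 49, 48, 363, 47, 49, 48, 48, 46, 35, 35]
265 [24, 45, 47, 48, 48, 51, 49, 48, 49, 46, 49, 47, 47, 45, 48, 46, 48, 47, 49, 48, 24, 27]
266 [27, 47, 47, 44, 364, 48, 49, 46, 48, 48, 48, 48, 45, 48, 47, 49, 48, 48, 50, 48, 23, 25]
267 [25, 23, 26, 24, 23, 24, 22, 24, 26, 23, 22, 24, 24, 25, 23, 40, 39, 46, 46, 41, 23, 25]
268 [23, 24, 25, 26, 25, 22, 24, 44, 49, 48, 47, 43, 43, 351, 23, 24, 24, 26, 27, 24, 21, 25]
269 [25, 24, 24, 22, 27, 26, 22, 44, 46, 50, 48, 43, 43, 32, 23, 24, 25, 24, 23, 24, 24, 25]
270 [26, 26, 24, 24, 24, 23, 21, 44, 48, 50, 46, 45, 45, 356, 23, 22, 22, 28, 26, 24, 22, 26]
271 [24, 25, 24, 26, 25, 25, 24, 42, 47, 47, 48, 44, 46, 37, 26, 27, 24, 26, 26, 25, 24, 23]
272 [27, 25, 25, 27, 26, 24, 26, 42, 43, 44, 48, 44, 44
[... 6124 characters left out ...]
nt64(125), np.int64(127), np.int64(119)), (np.int64(139), np.int64(143), np.int64(136)), (np.int64(158), np.int64(163), np.int64(157)), (np.int64(158), np.int64(162), np.int64(157)), (np.int64(132), np.int64(136), np.int64(131)), (np.int64(101), np.int64(102), np.int64(98)), (np.int64(70), np.int64(71), np.int64(67))]
277 [(np.int64(166), np.int64(172), np.int64(160)), (np.int64(161), np.int64(167), np.int64(155)), (np.int64(148), np.int64(152), np.int64(142)), (np.int64(139), np.int64(143), np.int64(134)), (np.int64(140), np.int64(145), np.int64(136)), (np.int64(139), np.int64(143), np.int64(134)), (np.int64(127), np.int64(130), np.int64(122)), (np.int64(113), np.int64(116), np.int64(108))]
```

Run:
```python
from h import *
s=np.load('pics/s3.npy').mean(2); s1=np.load('pics/s1.npy').mean(2)
d=np.mean([imaging.camera('scene')[1] for _ in range(4)],0)
print(list(range(426,442)))
for v in range(338,351): print(v,s[v,426:442].round().astype(int),[int(round(world('scene',u,v,d[v,u])[2])) for u in range(426,442)])
yaw=-.0248; c=np.array([560.8,61.3]); R=np.array([[np.cos(yaw),-np.sin(yaw)],[np.sin(yaw),np.cos(yaw)]])
L=lambda n,u,v,z: (R.T@(ray_z(n,u,v,z)[:2]-c)).round(2)
for p in [(444.5,330.2),(446.6,331.4),(447.5,330.5),(446.5,332.5)]: print('tab scene',p,L('scene',*p,49))
for p in [(432,344),(431.5,345),(432,345.5),(433,344)]: print('line scene',p,L('scene',*p,49))
print('top line',L('top',209.42,265.5,49),'ridge',L('top',208.7,269.5,49))
# predicted edges in scene:
```

```text
[426, 427, 428, 429, 430, 431, 432, 433, 434, 435, 436, 437, 438, 439, 440, 441]
338 [137 136 138 140 140 124  72  28  17  18  17  17  20  22  28  36] [49, 51, 49, 51, 50, 50, 62, 63, 66, 68, 71, 73, 74, 76, 73, 68]
339 [134 135 134 137 136 117  61  22  18  16  15  14  22  26  33  67] [50, 48, 50, 49, 50, 51, 59, 63, 64, 66, 69, 69, 71, 72, 68, 62]
340 [130 137 138 136 135 115  61  22  15  15  17  18  22  33  62 118] [49, 50, 48, 50, 49, 48, 56, 59, 60, 63, 64, 66, 68, 65, 62, 56]
341 [120 141 143 145 141 131  80  35  20  15  17  17  28  59 114 171] [50, 49, 48, 51, 49, 48, 52, 57, 58, 61, 61, 63, 65, 64, 56, 50]
342 [106 132 149 167 165 171 123  65  39  25  21  28  57 111 169 204] [47, 49, 48, 49, 49, 50, 49, 52, 54, 57, 59, 60, 60, 56, 50, 49]
343 [ 97 107 136 167 185 204 163 106  85  72  60  73 113 168 203 214] [45, 48, 48, 51, 49, 49, 50, 49, 52, 53, 57, 57, 58, 52, 48, 49]
344 [ 91  94 106 133 167 192 166 146 151 145 133 148 174 201 213 216] [42, 45, 47, 48, 50, 51, 49, 276, 49, 49, 53, 53, 51, 49, 50, 49]
345 [ 89  91  93 100 120 138 138 170 193 195 187 196 205 211 214 215] [38
[... 395 characters left out ...]
0 212] [25, 26, 25, 27, 38, 41, 46, 46, 47, 50, 49, 49, 51, 49, 49, 50]
349 [ 83  83  82  85  84  82  89  92  96 112 140 171 194 207 210 210] [25, 26, 27, 23, 26, 30, 42, 41, 46, 48, 49, 48, 50, 49, 48, 49]
350 [ 82  82  83  82  85  84  88  91  91  94 105 128 162 189 205 212] [24, 25, 26, 27, 25, 26, 27, 39, 43, 45, 48, 49, 49, 47, 51, 49]
tab scene (444.5, 330.2) [-35.62  91.65]
tab scene (446.6, 331.4) [-36.18  95.86]
tab scene (447.5, 330.5) [-38.8   95.97]
tab scene (446.5, 332.5) [-34.2   97.04]
line scene (432, 344) [ 2.39 91.76]
line scene (431.5, 345) [ 4.61 92.3 ]
line scene (432, 345.5) [ 4.81 93.54]
line scene (433, 344) [ 1.19 93.06]
top line [-25.34  92.31] ridge [-33.95  93.5 ]
```

```bash
cat >> h.py <<'E'
yaw=-.0248; C=np.array([560.8,61.3]); R2=np.array([[np.cos(yaw),-np.sin(yaw)],[np.sin(yaw),np.cos(yaw)]])
def rect(n,img,xs,ys,z,off=(0,0)):
    U=np.array([[proj(n,[*(R2@np.array([x,y])+C),z]) for y in ys] for x in xs],np.float32)
    return cv2.remap(img.astype(np.float32),U[...,0]+off[0],U[...,1]+off[1],cv2.INTER_CUBIC)
E
python3 - <<'E'
from h import *
xs=np.arange(-26,-50,-1.5); ys=np.arange(83,105,1.)
for n,f in(('top','t1'),('scene','s1'),('scene','s3')):
    g=rect(n,np.load(f'pics/{f}.npy').mean(2),xs,ys,49).round().astype(int)
    print(n,f,ys.astype(int))
    for x,r in zip(xs,g): print(x,*['%4d'%k for k in r])
E
```

```text
top t1 [ 83  84  85  86  87  88  89  90  91  92  93  94  95  96  97  98  99 100
 101 102 103 104]
-26.0  210  199  183  170  159  156  154  154  154  154  154  154  154  154  156  157  157  158  158  158  158  158
-27.5  169  161  150  138  134  140  148  152  155  156  156  155  155  155  155  155  155  155  155  155  155  155
-29.0  121  116  107  101  102  113  128  139  150  152  151  152  153  154  153  153  153  154  155  156  156  156
-30.5  103   96   89   84   84   86  101  122  140  142  140  145  150  150  148  148  148  151  154  156  157  157
-32.0   93   84   77   74   76   79  100  129  154  156  153  158  160  156  150  146  146  149  154  157  157  157
-33.5   84   76   70   70   74   79  105  140  169  170  168  171  171  163  154  145  142  143  147  150  151  151
-35.0   77   70   67   69   74   81  110  146  173  173  170  172  171  164  154  142  134  130  133  134  135  135
-36.5   66   63   63   67   75   84  121  165  194  190  179  173  164  154  143  128  117  112  112  113  113  114
-38.0   61   60   60   65   75   88  119  149  172  169  161  154  142  13
[... 4065 characters left out ...]
 138
-41.0   39   38   38   37   37   36   37   35   48   77  109  151  170  174  158  133  117  103   99  111  136  162
-42.5   39   37   36   36   37   39   35   45   73  108  153  178  194  190  176  157  127  109  110  127  152  177
-44.0   38   39   38   36   40   36   43   71  112  164  196  221  221  221  207  178  143  119  118  138  165  182
-45.5   53   52   50   52   45   51   68  101  157  200  231  235  238  233  217  189  150  128  131  153  176  190
-47.0   90   89   89   84   85   86   99  140  183  222  231  236  239  231  214  183  152  140  150  172  187  192
-48.5  142  139  137  137  131  130  141  163  197  214  230  233  229  221  203  177  154  155  172  185  190  194
```

Run:
```python
from h import *
ys=np.arange(83,105,1.)
for n,f,xs in(('top','t3',np.arange(-22,-40,-1.)),('scene','s3',np.arange(10,0,-1.))):
    g=rect(n,np.load(f'pics/{f}.npy').mean(2),xs,ys,49).round().astype(int)
    print(n,f,ys.astype(int))
    for x,r in zip(xs,g): print(x,*['%4d'%k for k in r])
g=rect('top',np.load('pics/t1.npy').mean(2),np.arange(-22,-28,-1.),np.arange(53,75,1.),49).round().astype(int)
for r in g: print(*['%4d'%k for k in r])
g=rect('scene',np.load('pics/s1.npy').mean(2),np.arange(12,0,-1.),np.arange(53,75,1.),49).round().astype(int);print('s1')
for r in g: print(*['%4d'%k for k in r])
```

```text
top t3 [ 83  84  85  86  87  88  89  90  91  92  93  94  95  96  97  98  99 100
 101 102 103 104]
-22.0  217  218  207  191  169  150  135  116  108  104  110  123  135  148  149  159  166  176  179  184  186  186
-23.0  218  219  214  205  192  183  173  154  144  140  148  160  173  185  187  195  201  210  214  218  218  216
-24.0  216  216  214  212  208  206  198  181  168  164  173  183  194  201  203  205  208  211  213  215  215  215
-25.0  219  219  219  220  220  222  215  198  182  177  183  194  205  213  214  216  215  214  214  214  213  214
-26.0  214  214  215  215  215  216  210  193  178  170  173  185  199  211  213  216  216  216  216  215  215  216
-27.0  186  188  187  187  187  187  184  173  163  156  159  168  181  191  194  198  198  199  199  199  200  202
-28.0  152  154  153  153  150  148  148  144  142  141  145  151  157  164  165  169  168  170  170  172  172  174
-29.0  123  122  118  117  113  112  114  121  129  132  134  138  142  144  143  144  144  146  146  148  148  150
-30.0  110  107  101   98   94   92  100  116  130  133  133  138  142  14
[... 3609 characters left out ...]
  103  108  112  109  110  109  107  110
 109  114  126  131  138  141  138  141  137  131  118  105   99  114  125  129  132  132  131  130  131  127
 124  138  154  163  168  169  174  170  169  159  141  123  124  138  151  160  155  160  158  159  158  159
 143  164  179  191  193  197  200  198  191  178  153  133  143  161  178  181  185  181  184  185  181  185
 159  180  195  198  203  210  209  210  200  176  150  140  153  180  193  197  201  199  200  200  202  200
 165  182  189  190  200  206  205  202  185  161  139  138  156  184  202  208  207  209  209  209  211  212
 162  169  171  177  184  187  187  174  157  135  120  127  153  180  202  209  209  210  213  213  212  214
```

>>> {"method": "move_arm", "body": {
  "commands": [
    [[0.805,-0.477,0,0,0,0],[0.805,-0.477,0,0,0,0],[0.805,-0.477,0,0,0,0],[0.805,-0.477,0,0,0,0],[0.805,-0.477,0,0,0,0],[0.805,-0.477,0,0,0,0],[0,0,-1,0,0,-0.04],[0,0,-1,0,0,0],[0,0,-1,0,0,0],[0,0,0,0,0,0],[0,0,0,0,0,0]]
  ]
}}

```text
time: 10.3
ee_pos: [556.7, 153.6, 142.0]
tool_rot: [[-1.0, 0.029, 0.002], [0.029, 1.0, 0.0], [-0.002, 0.0, -1.0]]
force: [-0.0, -0.0, 0.4]
opening: 0.351
finger_force: 0.0
```

Adjust x −4, y +1.6, descend 86.

>>> {"method": "move_arm", "body": {
  "commands": [
    [[-0.08,0.03,-0.4,0,0,0.04],[0,0,-0.6,0,0,0],[0,0,-0.4,0,0,0],[0,0,-0.22,0,0,0],[0,0,-0.1,0,0,0],[0,0,0,0,0,0],[0,0,0,0,0,0]]
  ]
}}

```text
time: 11.18
ee_pos: [552.4, 155.0, 54.8]
tool_rot: [[-1.0, 0.024, 0.001], [0.024, 1.0, 0.0], [-0.001, 0.0, -1.0]]
force: [-0.9, -0.0, 0.2]
opening: 0.351
finger_force: 0.0
```

>>> {"method": "move_arm", "body": {
  "commands": [
    [[0,0,0,0,0,0],[0,0,0,0,0,0],[0,0,0,0,0,0],[0,0,0,0,0,0]]
  ],
  "gripper": -1
}}

```text
time: 11.68
ee_pos: [551.9, 155.0, 54.2]
tool_rot: [[-1.0, 0.024, 0.0], [0.024, 1.0, 0.0], [-0.0, 0.0, -1.0]]
force: [0.6, -0.1, 2.3]
opening: 0.15
finger_force: 20.0
```

>>> {"method": "move_arm", "body": {
  "commands": [
    [[0,0.03,0,0,0,0],[0,0.025,0,0,0,0],[0,0,0,0,0,0],[0,0,0,0,0,0],[0,0,0,0,0,0]]
  ]
}}

```text
time: 12.3
ee_pos: [551.9, 155.8, 54.2]
tool_rot: [[-1.0, 0.025, 0.0], [0.025, 1.0, -0.003], [-0.0, -0.003, -1.0]]
force: [-0.5, -8.7, 5.5]
opening: 0.15
finger_force: 20.0
```

>>> {"method": "move_arm", "body": {
  "commands": [
    [[0,0.01,0,0,0,0],[0,0,0,0,0,0],[0,0,0,0,0,0]]
  ]
}}

```text
time: 12.68
ee_pos: [551.9, 156.1, 54.2]
tool_rot: [[-1.0, 0.025, 0.0], [0.025, 1.0, -0.003], [-0.0, -0.003, -1.0]]
force: [-1.2, -9.6, 4.9]
opening: 0.152
finger_force: 20.0
```

>>> {"method": "move_arm", "body": {
  "commands": [
    [[0,0,0,0,0,0],[0,0,0,0,0,0],[0,0,0,0,0,0]]
  ],
  "gripper": -0.3
}}

```text
time: 13.05
ee_pos: [551.5, 158.4, 53.7]
tool_rot: [[-1.0, 0.024, -0.0], [0.024, 1.0, 0.0], [0.0, 0.0, -1.0]]
force: [-0.3, 0.3, -0.3]
opening: 0.344
finger_force: 0.0
```

>>> {"method": "move_arm", "body": {
  "commands": [
    [[0,0,0.4,0,0,0],[0,0,0.8,0,0,0],[0,0,1,0,0,0],[0,0,1,0,0,0],[-0.8,0.4,0.5,0,0,0],[-1,0.6,0.5,0,0,0],[-1,0.6,0.5,0,0,0],[-1,0.6,0,0,0,0],[0,0,0,0,0,0]]
  ],
  "gripper": 0.8
}}

```text
time: 14.18
ee_pos: [360.7, 269.3, 290.7]
tool_rot: [[-1.0, 0.02, 0.003], [0.02, 1.0, 0.003], [-0.003, 0.003, -1.0]]
force: [0.9, -0.4, -0.2]
opening: 0.899
finger_force: 0.0
```

Run:
```python
from h import *
s=avg('scene',6);t=avg('top',6);np.save('pics/s4.npy',s);np.save('pics/t4.npy',t)
ys=np.arange(83,105,1.)
for n,i,xs in(('top',t,np.arange(-22,-38,-1.)),('scene',s,np.arange(8,0,-1.))):
    g=rect(n,i.mean(2),xs,ys,49).round().astype(int)
    print(n,ys.astype(int))
    for x,r in zip(xs,g): print(x,*['%4d'%k for k in r])
# dial: rectify on face plane (face point ~ bezel_centre+9mm)
cw=np.array([*(R2@np.array([0,-95])+C)]);print('expected dial axis xy(local 0,-95):',cw)
d=np.mean([imaging.camera('top')[1] for _ in range(4)],0)
ds=np.mean([imaging.camera('scene')[1] for _ in range(4)],0)
def fitp(n,d,u0,v0,r):
    P=np.array([world(n,u,v,d[v,u]) for v in range(v0-r,v0+r+1) for u in range(u0-r,u0+r+1) if (u-u0)**2+(v-v0)**2<=r*r])
    m=np.median(P,0);P=P[np.abs(P-m).max(1)<25];m=P.mean(0);nn=np.linalg.svd(P-m)[2][2];return m,nn*np.sign(nn[2]),P.std(0)
print(fitp('top',d,293,254,8));print(fitp('scene',ds,358,252,10))
print(arm.get_obs()['ee_pos'])
comp('c6',crop(t,278,238,34,34,11),crop(s,338,232,38,38,11))
```

```text
top [ 83  84  85  86  87  88  89  90  91  92  93  94  95  96  97  98  99 100
 101 102 103 104]
-22.0  219  219  218  218  209  192  171  149  135  115  109  115  127  142  148  155  152  156  163  174  182  186
-23.0  219  219  219  221  218  210  198  186  175  156  146  146  161  176  184  192  190  195  201  210  216  218
-24.0  217  217  217  217  216  214  210  207  201  183  169  166  177  189  199  206  205  206  209  213  215  217
-25.0  221  221  221  221  221  222  222  224  219  199  181  178  187  199  210  218  217  217  216  216  215  216
-26.0  216  216  217  217  218  218  219  220  216  195  175  172  184  199  211  219  219  218  218  218  218  219
-27.0  188  190  189  188  190  190  192  192  189  172  159  159  170  183  192  201  200  202  202  201  203  204
-28.0  153  156  154  155  153  153  154  153  151  143  140  143  151  160  165  171  170  172  172  174  174  176
-29.0  124  124  120  118  115  116  118  122  127  127  128  134  140  144  144  146  146  147  148  150  150  152
-30.0  112  108  102   99   96   95  103  117  129  130  130  137  142  145  
[... 1563 characters left out ...]
202  182  165  158  173  186  194  198  200  197  198  200  197  199
2.0  141  148  157  164  172  190  206  211  204  182  166  162  175  190  197  201  206  206  206  206  208  205
1.0  138  141  148  154  165  185  195  196  185  170  151  156  167  176  186  193  200  207  208  208  209  209
expected dial axis xy(local 0,-95): [558.4442415 -33.6707871]
(array([558.3443074 , -29.49706464, 149.05994383]), array([0.01564973, 0.50818883, 0.86110348]), array([7.82711944, 8.05066406, 4.85023462]))
(array([558.08029737, -29.18687437, 151.41366674]), array([0.01164239, 0.51022322, 0.85996321]), array([10.15742539,  7.66964511,  4.62297926]))
[363.10160044 267.23538757 288.15183118]
(418, 792, 3)
```

View pics/c6.png

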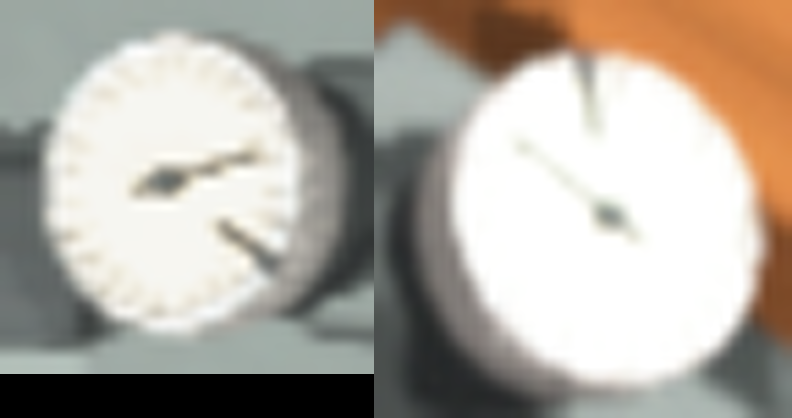

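```bash
cat >> h.py <<'E'
n3=np.array([-.5*np.sin(yaw),.5*np.cos(yaw),.866]); ex=np.array([np.cos(yaw),np.sin(yaw),0]); up=np.cross(n3,ex); BC=np.array([558.1,-33.4,143.3])
def onface(n,u,v,h=10):
    c=imaging.calibration(n); e=np.array(c['eye']); r=np.array(c['rotation'])@np.array([(u-c['cx'])/c['fx'],-(v-c['cy'])/c['fy'],-1])
    p=e+r*((BC+h*n3-e)@n3)/(r@n3)-BC; return np.array([p@ex,p@up])
E
python3 - <<'E'
from h import *
print(up)
for n,x0,y0,o,pts in (('top',278,238,0,dict(piv=(167,181),tip=(258,155),tail=(135,191),z1=(222,222),z2=(278,270))),('scene',338,232,374,dict(piv=(608,214),tip=(518,143),tail=(640,240),z1=(597,130),z2=(584,58)))):
    q={k:onface(n,(x-o+.5)/11-.5+x0,(y+.5)/11-.5+y0) for k,(x,y) in pts.items()}
    A=lambda a,b:np.degrees(np.arctan2(*(q[b]-q[a])[::-1]))
    print(n,{k:v.round(1) for k,v in q.items()})
    print('pointer',A('piv','tip'),A('tail','tip'),'zero',A('piv','z1'),A('piv','z2'),A('z1','z2'))
E
```

```text
[ 0.0214746  0.8657337 -0.5      ]
top {'piv': array([ 0.1, -0.8]), 'tip': array([  4.7, -19.8]), 'tail': array([-1.7,  6. ]), 'z1': array([ -7.2, -12.7]), 'z2': array([-15.7, -24.7])}
pointer -76.25347289926451 -75.92723466561829 zero -121.54092778933926 -123.38910158857286 -125.14440495662733
scene {'piv': array([-2.2, -0.7]), 'tip': array([  2.3, -18.8]), 'tail': array([-3.8,  5.8]), 'z1': array([-10.5, -12. ]), 'z2': array([-17. , -22.2])}
pointer -75.78561025521199 -76.028703557064 zero -126.0051387154292 -124.59938908803568 -122.97186600014341
```

```bash
cat >> h.py <<'E'
from scipy.spatial.transform import Rotation as Ro
def target(ang): # tool y along face angle 'ang' deg (clockwise from front, 0=+x)
    a=np.radians(ang); u=-up; z=-n3; y=-(np.cos(a)*ex+np.sin(a)*u); return np.column_stack([np.cross(y,z),y,z])
def go(p,Rt):
    o=arm.get_obs(); print('d',((np.array(p)-o['ee_pos'])/50).round(3),'rot',(Ro.from_matrix(Rt@o['tool_rot'].T).as_rotvec()/.12).round(3),'j',o['joints'].round(1),o['time'])
E
python3 - <<'E'
from h import *
print(target(60).round(2)); go(BC+90*n3,target(60))
E
```

```text
[[-0.88 -0.48 -0.01]
 [-0.41  0.76 -0.5 ]
 [ 0.25 -0.43 -0.87]]
d [ 3.922 -5.113 -1.338] rot [-4.232  1.246  4.258] j [ 29.8 -17.2 101.3  -0.   95.8 -58.8] 15.175
```

Run:
```python
from h import *
go(BC+90*n3,target(180))
```

```text
d [ 3.922 -5.113 -1.338] rot [ -3.503  -3.336 -12.767] j [ 29.8 -17.2 101.3  -0.   95.8 -58.8] 15.175
```

>>> {"method": "move_arm", "body": {
  "commands": [
    [[0.28,-0.365,-0.0956,-0.2502,-0.2383,-0.9119],[0.28,-0.365,-0.0956,-0.2502,-0.2383,-0.9119],[0.28,-0.365,-0.0956,-0.2502,-0.2383,-0.9119],[0.28,-0.365,-0.0956,-0.2502,-0.2383,-0.9119],[0.28,-0.365,-0.0956,-0.2502,-0.2383,-0.9119],[0.28,-0.365,-0.0956,-0.2502,-0.2383,-0.9119],[0.28,-0.365,-0.0956,-0.2502,-0.2383,-0.9119],[0.28,-0.365,-0.0956,-0.2502,-0.2383,-0.9119],[0.28,-0.365,-0.0956,-0.2502,-0.2383,-0.9119],[0.28,-0.365,-0.0956,-0.2502,-0.2383,-0.9119],[0.28,-0.365,-0.0956,-0.2502,-0.2383,-0.9119],[0.28,-0.365,-0.0956,-0.2502,-0.2383,-0.9119],[0.28,-0.365,-0.0956,-0.2502,-0.2383,-0.9119],[0.28,-0.365,-0.0956,-0.2502,-0.2383,-0.9119],[0,0,0,0,0,0],[0,0,0,0,0,0]]
  ],
  "gripper": 0.8
}}

```text
time: 17.18
ee_pos: [558.9, 12.2, 221.2]
tool_rot: [[0.019, 1.0, -0.012], [0.866, -0.023, -0.499], [-0.499, -0.001, -0.866]]
force: [-0.7, 0.1, 0.2]
opening: 0.899
finger_force: 0.0
```

Run:
```python
from h import *
go(BC+30*n3,target(180)); go(BC-16*n3,target(180))
```

```text
d [-0.009 -0.612 -1.038] rot [-0.006 -0.007 -0.015] j [ 14.7   8.7  89.  -28.7  91.2  17.6] 17.175
d [-0.02  -1.072 -1.835] rot [-0.006 -0.007 -0.015] j [ 14.7   8.7  89.  -28.7  91.2  17.6] 17.175
```

>>> {"method": "move_arm", "body": {
  "commands": [
    [[-0.004,-0.25,-0.43,0,0,-0.015],[-0.004,-0.25,-0.43,0,0,0],[-0.004,-0.25,-0.43,0,0,0],[-0.004,-0.18,-0.3,0,0,0],[-0.004,-0.142,-0.245,0,0,0],[0,0,0,0,0,0],[0,0,0,0,0,0]]
  ]
}}

```text
time: 18.05
ee_pos: [558.6, -41.6, 130.3]
tool_rot: [[0.023, 1.0, -0.012], [0.866, -0.026, -0.5], [-0.5, 0.001, -0.866]]
force: [-0.3, 0.2, 0.8]
opening: 0.899
finger_force: 0.0
```

>>> {"method": "move_arm", "body": {
  "commands": [
    [[0,0,0,0,0,0],[0,0,0,0,0,0],[0,0,0,0,0,0],[0,0,0,0,0,0],[0,0,0,0,0,0],[0,0,0,0,0,0]]
  ],
  "gripper": -1,
  "newtons": 20
}}

```text
time: 18.8
ee_pos: [557.8, -41.8, 129.6]
tool_rot: [[0.023, 1.0, -0.014], [0.866, -0.027, -0.5], [-0.5, -0.0, -0.866]]
force: [-5.5, 2.7, 3.8]
opening: 0.573
finger_force: 20.0
```

Run:
```python
from h import *
o=arm.get_obs();p=o['ee_pos']+16*n3-BC;print(p@ex,-p@up,p@n3,o['force'],o['moment'],o['opening']*93,o['finger_force'],o['time'])
print('48deg rotvec units',np.radians(48)*n3/.12)
```

```text
-0.10105532652127086 0.41920832897570864 -0.08294904528025741 [-5.45182397  2.68819621  3.77493069] [ 0.16960903  0.79947904 -0.40752724] 53.28852443252594 20.000618398189545 18.8
48deg rotvec units [0.08655946 3.48958511 6.04582053]
```

>>> {"method": "move_arm", "body": {
  "commands": [
    [[0,0,0,0.0108,0.4362,0.7557],[0,0,0,0.0108,0.4362,0.7557],[0,0,0,0.0108,0.4362,0.7557],[0,0,0,0.0108,0.4362,0.7557],[0,0,0,0.0108,0.4362,0.7557],[0,0,0,0.0108,0.4362,0.7557],[0,0,0,0.0108,0.4362,0.7557],[0,0,0,0.0108,0.4362,0.7557],[0,0,0,0,0,0],[0,0,0,0,0,0],[0,0,0,0,0,0]]
  ]
}}

```text
time: 20.18
ee_pos: [558.6, -41.5, 129.5]
tool_rot: [[-0.726, 0.687, -0.012], [0.599, 0.625, -0.5], [-0.336, -0.37, -0.866]]
force: [1.7, 3.8, -1.0]
opening: 0.577
finger_force: 20.0
```

Run:
```python
from h import *
o=arm.get_obs();p=o['ee_pos']+16*n3-BC;print(p@ex,-p@up,p@n3,o['force'],o['moment'],o['opening']*93,o['time'])
y=o['tool_rot'][:,1];print(np.degrees(np.arctan2(-(y@up),y@ex)),np.degrees(np.arccos(-o['tool_rot'][:,2]@n3)))
```

```text
0.6911451880953787 0.0986659160202781 -0.020141664747003275 [ 1.6979079   3.8400201  -1.01872321] [ 0.92601863 -0.38654822  0.11938662] 53.66418518515369 20.175
-47.82482805574267 0.38147295509423995
```

>>> {"method": "move_arm", "body": {
  "commands": [
    [[0,0,0,0,0,0],[0,0,0,0,0,0],[0,0,0,0,0,0],[0,0.12,0.2,0,0,0],[0,0.3,0.52,0,0,0],[0,0.45,0.78,0,0,0],[0,0.45,0.78,0,0,0],[-0.5,0.5,0.5,0,0,0],[-0.8,0.6,0.2,0,0,0],[-0.9,0.9,0,0,0,0],[-0.9,0.9,0,0,0,0],[-0.9,0.9,0,0,0,0],[0,0,0,0,0,0]]
  ],
  "gripper": 0.5
}}

```text
time: 21.8
ee_pos: [358.3, 214.6, 279.3]
tool_rot: [[-0.731, 0.682, -0.01], [0.595, 0.63, -0.499], [-0.334, -0.371, -0.866]]
force: [0.1, 1.1, -0.2]
opening: 0.748
finger_force: 0.0
```

Run:
```python
from h import *
s=avg('scene',6);t=avg('top',6);np.save('pics/s5.npy',s);np.save('pics/t5.npy',t)
# face-rectified views, centred on pivot, y axis = angle 90 (up-slope) upward mirrored so front view: right=-x
def face(n,img,c,h=10):
    g=np.linspace(-30,30,380); U=np.array([[proj(n,BC+h*n3+(-r+c[0])*ex+(-q*1.0+c[1])*(-up)) for r in g] for q in g],np.float32)
    return np.clip(cv2.remap(img.astype(np.float32),U[...,0],U[...,1],cv2.INTER_CUBIC),0,255).astype(np.uint8)
comp('c7',face('top',t,(0,.8)),face('scene',s,(-2.2,.7)),)
print(arm.get_obs()['ee_pos'],arm.get_obs()['time'])
ys=np.arange(83,105,1.)
for n,i,xs in(('top',t,[-24,-25,-26]),('scene',s,[5,4,3,2])):
    for r in rect(n,i.mean(2),xs,ys,49).round().astype(int): print(*r)
```

```text
Traceback (most recent call last):
  File "h.py", line 10, in proj
    c=imaging.calibration(n); q=np.array(c['rotation']).T@(np.array(P)-np.array(c['eye'])); return c['cx']-c['fx']*q[0]/q[2], c['cy']+c['fy']*q[1]/q[2]
ValueError: time passes only in moves, steps and waits
```

```bash
cat > face.py <<'E'
from h import *
K={n:imaging.calibration(n) for n in('top','scene')}
def pr(n,P):
    c=K[n]; q=(P-np.array(c['eye']))@np.array(c['rotation']); return np.stack([c['cx']-c['fx']*q[...,0]/q[...,2],c['cy']+c['fy']*q[...,1]/q[...,2]],-1).astype(np.float32)
def face(n,img,c,h=10):
    r,q=np.meshgrid(*[np.linspace(-30,30,380)]*2)
    U=pr(n,BC+h*n3+(-r+c[0])[...,None]*ex+(-q+c[1])[...,None]*(-up))
    return np.clip(cv2.remap(img.astype(np.float32),U[...,0],U[...,1],cv2.INTER_CUBIC),0,255).astype(np.uint8)
def polar(n,img,c,angs,rs,h=10):
    a,r=np.meshgrid(np.radians(angs),rs); U=pr(n,BC+h*n3+(r*np.cos(a)+c[0])[...,None]*ex+(r*np.sin(a)+c[1])[...,None]*(-up))
    return cv2.remap(img.astype(np.float32).mean(2),U[...,0],U[...,1],cv2.INTER_CUBIC)
E
cat > look.py <<'E'
import sys
from face import *
k=sys.argv[1]; t=np.load(f'pics/t{k}.npy') ; s=np.load(f'pics/s{k}.npy')
if len(sys.argv)>2: comp(sys.argv[2],face('top',t,(0,.8)),face('scene',s,(-2.2,.7)))
A=np.arange(52,104,3); print('ang',A)
for n,i,c in(('top',t,(0,.8)),('scene',s,(-2.2,.7))):
    for r,row in zip((8,10,12,15,17,19,21,23),polar(n,i,c,A,(8,10,12,15,17,19,21,23))): print(n,r,*['%4d'%x for x in row])
E
python3 - <<'E'
from h import *
for k,n in(('s','scene'),('t','top')): np.save(f'pics/{k}5.npy',avg(n,6))
E
python3 look.py 5 c7
```

```text
(380, 760, 3)
ang [ 52  55  58  61  64  67  70  73  76  79  82  85  88  91  94  97 100 103]
top 8  125  123  120  112  103   91   82   78   80   89  101  116  129  139  143  143  142  142
top 10  138  129  121  114  107   96   85   79   79   86   99  114  129  140  143  143  142  143
top 12  193  185  169  145  125  109   92   80   79   86   97  113  129  141  143  142  142  143
top 15  246  250  242  224  202  165  126   96   82   95  116  130  136  141  142  142  142  142
top 17  244  243  248  247  228  204  161  121  102  131  181  191  166  147  143  142  142  141
top 19  243  244  243  247  249  225  182  138  126  155  210  234  210  177  158  143  141  135
top 21  233  239  241  242  247  247  202  143  132  167  214  244  237  216  197  168  146  122
top 23  232  236  237  240  240  240  208  141  123  162  210  243  245  239  232  212  175  139
scene 8  151  150  148  145  138  131  122  115  111  109  111  115  121  129  138  145  151  157
scene 10  176  170  162  152  142  131  120  111  106  106  110  119  129  140  147  154  159  164
scene 12  231  216  200  181  154  130  111   98   94  100  112  127  141  150  158  164  167  169
scene 15  254  254  252  250  246  228  201  165  139  132  141  156  167  171  171  168  168  171
scene 17  255  255  256  257  259  260  242  207  183  190  213  226  225  209  190  177  168  164
scene 19  255  255  254  254  255  251  240  221  215  231  247  251  248  230  207  186  168  156
scene 21  254  253  253  253  254  254  241  222  217  237  257  257  251  245  240  226  206  176
scene 23  254  253  252  253  255  256  247  219  202  223  246  252  253  250  249  251  237  213
```

View pics/c7.png

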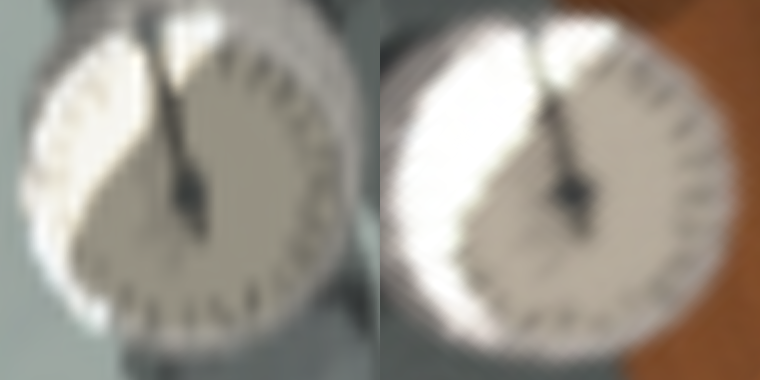

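>>> {"method": "move_arm", "body": {
  "commands": [
    [[-0.6,0.9,0,0,0,0],[-0.6,0.9,0,0,0,0],[-0.6,0.9,0,0,0,0],[-0.4,0.9,0,0,0,0],[0,0.9,0,0,0,0],[0,0.9,0,0,0,0],[0,0,0,0,0,0]]
  ]
}}

```text
time: 23.88
ee_pos: [249.9, 483.4, 275.7]
tool_rot: [[-0.729, 0.684, -0.013], [0.596, 0.626, -0.503], [-0.336, -0.375, -0.864]]
force: [0.1, -0.6, -1.3]
opening: 0.752
finger_force: 0.0
```

```bash
python3 - <<'E'
from h import *
for k,n in(('s','scene'),('t','top')): np.save(f'pics/{k}6.npy',avg(n,10))
E
cat > prof.py <<'E'
import sys
from face import *
from scipy.optimize import minimize_scalar
def cen(n,img,c,r,a0,w=12):
    A=np.arange(a0-w,a0+w+.1,.5); p=polar(n,img,c,A,[r])[0]; b=np.percentile(p,85); q=np.clip(b-p,0,None); q[q<q.max()*.3]=0; return (A*q).sum()/q.sum(), q.max()
for n,c,l in(('top',(0,.8),'t'),('scene',(-2.2,.7),'s')):
    for k,a0 in((4,76),(4,124),(6,76)):
        i=np.load(f'pics/{l}{k}.npy'); print(n,k,a0,[(r,*np.round(cen(n,i,c,r,a0),1)) for r in (8,10,12,14,16,18,20,21,22,23,24,25,26)])
E
python3 prof.py
```

```text
top 4 76 [(8, np.float64(74.5), np.float64(57.0)), (10, np.float64(75.9), np.float64(62.1)), (12, np.float64(73.7), np.float64(45.8)), (14, np.float64(73.7), np.float64(78.1)), (16, np.float64(74.9), np.float64(98.7)), (18, np.float64(75.3), np.float64(82.8)), (20, np.float64(75.1), np.float64(41.2)), (21, np.float64(76.2), np.float64(29.5)), (22, np.float64(79.0), np.float64(20.5)), (23, np.float64(79.6), np.float64(17.2)), (24, np.float64(74.4), np.float64(13.3)), (25, np.float64(70.3), np.float64(24.0)), (26, np.float64(68.9), np.float64(38.1))]
top 4 124 [(8, np.float64(127.1), np.float64(0.6)), (10, np.float64(127.3), np.float64(1.4)), (12, np.float64(127.1), np.float64(17.4)), (14, np.float64(123.8), np.float64(69.9)), (16, np.float64(124.0), np.float64(92.3)), (18, np.float64(123.2), np.float64(110.5)), (20, np.float64(123.0), np.float64(97.3)), (21, np.float64(122.6), np.float64(105.8)), (22, np.float64(122.3), np.float64(114.3)), (23, np.float64(122.5), np.float64(113.0)), (24, np.float64(123.1), np.float64(110.3)), (25, np.float64(123.5), np.float64(120.8)), (26, np.float64
[... 1568 characters left out ...]
loat64(86.0)), (24, np.float64(124.2), np.float64(95.7)), (25, np.float64(124.6), np.float64(92.2)), (26, np.float64(124.9), np.float64(82.8))]
scene 6 76 [(8, np.float64(77.3), np.float64(11.2)), (10, np.float64(77.3), np.float64(14.6)), (12, np.float64(75.7), np.float64(20.7)), (14, np.float64(75.9), np.float64(33.4)), (16, np.float64(75.4), np.float64(37.1)), (18, np.float64(75.2), np.float64(45.7)), (20, np.float64(75.2), np.float64(36.7)), (21, np.float64(74.8), np.float64(39.2)), (22, np.float64(75.3), np.float64(40.1)), (23, np.float64(75.8), np.float64(50.5)), (24, np.float64(76.4), np.float64(66.3)), (25, np.float64(77.3), np.float64(83.0)), (26, np.float64(77.8), np.float64(87.5))]
```

Run:
```python
from face import *
ys=np.arange(86,102,1.)
for l,n,xs in(('t','top',[-25,-26]),('s','scene',[5,4,3])):
    for k in(4,6):
        print(n,k); print(rect(n,np.load(f'pics/{l}{k}.npy').mean(2),xs,ys,49).round().astype(int))
comp('c8',crop(np.load('pics/t6.npy'),110,180,230,160,3))
```

```text
top 4
[[221 221 222 222 224 219 199 181 178 187 199 210 218 217 217 216]
 [217 218 218 219 220 216 195 175 172 184 199 211 219 219 218 218]]
top 6
[[219 219 220 220 222 217 197 179 176 185 197 208 216 216 215 214]
 [215 216 216 217 218 214 193 173 171 182 197 208 217 217 216 217]]
scene 4
[[153 155 161 161 166 163 147 125 123 129 147 155 155 156 156 156]
 [167 174 176 187 191 186 170 147 145 157 171 177 182 179 183 182]
 [172 177 186 203 210 202 182 165 158 173 186 194 198 200 197 198]]
scene 6
[[154 157 163 163 168 164 148 127 125 132 150 157 157 158 157 158]
 [168 176 178 190 194 188 171 149 146 159 173 179 184 180 184 184]
 [172 178 187 205 212 204 183 165 158 174 188 195 198 201 199 200]]
(480, 690, 3)
```

View pics/c8.png

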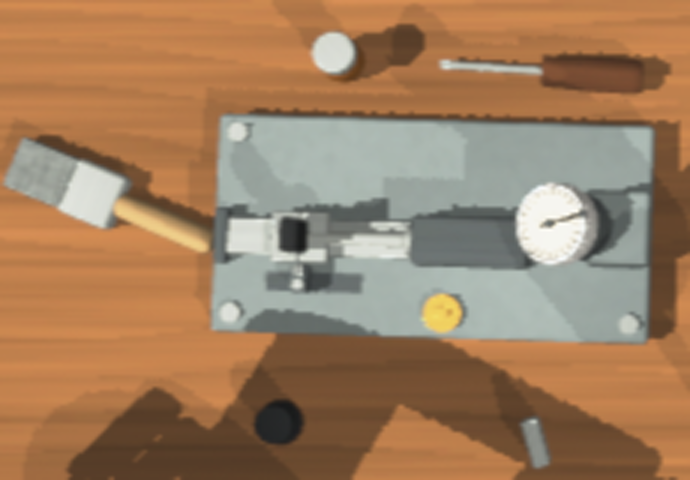

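The slide line sits at the tab, at crop (297, 262). The dial at (555, 222) shows the zero mark in line with the pointer. Everything else on the bench is where it was.

```bash
python3 -c "
from workcell import job
print(job.finish_job())"
```

```text
the job is handed in; nothing more can be done
None
```

I drew the slide out to the tab's line (within about 0.4 mm), then turned the bezel's zero mark to the pointer (within about 1°, both measured from the camera images), and handed the job in at about 25 s with the rest of the bench unmoved; the hand-in gave no verdict.

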